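# Turn the games box round the tray's post and park it against the stop

## Robot

A 6-joint arm with a two-finger parallel gripper is mounted at the origin on the work surface. World frame = base frame: x ahead of the robot, y to its left, z up, the work surface at z = 0. Lengths are in m, angles in rad, forces in N, time in s.
With the tool pointing down it reaches from about 0.3 to 0.75 m from the base axis. Payload 8.5 kg.
Tool frame: the origin (TCP) lies midway between the tips of the shut fingers; the grasp point (between the pads) lies 19 mm behind it; x points along the fingers, y is the direction in which the jaws open and shut, and the axes are right-handed (so a half turn about x gives the same grasp; the last joint's range is limited). The gripper opens to 88 mm and grips with 3 to 60 N. Pads are 18 mm wide; open, the fingers measure 123 mm over their backs; the gripper's body (75 mm by 187 mm) begins 45 mm behind the grasp point.
Start: joints at [1.016, 0.381, 1.297, -0, 1.464, -0.215], TCP at [0.183, 0.519, 0.239] pointing down, gripper open.
Joint ranges: [-3.11, 3.11], [-0.89, 2.33], [0.22, 2.48], [-1.42, 4.56], [0.17, 2.85], [-2.88, 2.88]. Speed limits (rad/s): [2.39, 2.39, 3.14, 3.14, 3.14, 3.14].

## Interface

Orientations are given as a unit quaternion [x, y, z, w].
In Python, from workcell import * gives the robot as it stands. The module is installed in compiled form; this text tells all that it offers.
- The arm moves only by the tool servo_tool, never from a script. Its argument "deltas" is a list that holds one entry, the list of rows, each a list of 7 numbers: the shift along the tool's x, y, z in cm, then the turn, a rotation vector about the tool's x, y, z in rad, then the closure, from -1 (fully open) to 1 (shut). A call has 1 to 8 rows; each row shifts and turns the commanded pose from where the row before left it, along the tool's axes as they then stand; what a row does not reach is not made up. A row lasts 1/8 s, in which the tool goes at most 62.5 mm and 10.7 degrees, less where a joint would pass 70% of its speed; a pose out of reach is approached as far as the arm can. A call is refused whole if a number of a shift passes 6.25 or a number of a turn 0.188, either way. A call with a gripper value outside its range is refused whole. The fingers move at their own pace and stop on an object; the grip force is fixed at half the most. Time passes only in rows, so rows that do not move let the fingers close. It gives the time, the measured TCP pose, the force and the opening at its end, in the units of the state.
- state(): the state, without advancing time (a new reading comes with each control period).
- camera(name): name is "side" or "top"; returns a dict with "color" (384x512x3 uint8, red, green, blue), "vertical_fov" (degrees; the focal length in pixels is half the picture's height over the tangent of half this angle, whatever the lens; pixels are square), "cx", "cy" (the principal point, pixels), "R" (3x3) and "t" (3): a world point X has camera coordinates R X + t. Camera axes: x right, y down, z forward; pixel columns grow to the right and rows downward; lengths in m; the calibration is good to about 2 mm. A picture is of the moment at which its call begins. There is no depth.
- hand_in(): hands the job in, once; it reports no verdict.
Trained networks look in a picture, given as the dict that the camera call returned (one of the last four; its "shot" number tells which), for a name from the list of things; names that differ only in an ending like _2 or _b are one class to them, and where a whole thing is asked for, a point or a joint stands for the part that bears it (a point fixed in the world has none). Each returns a list of dicts, best first, with "confidence" (0 to 1); they miss things now and then, are a little off and sometimes report something else, mostly with a low value. They report only what shows in the picture. A call takes as long as a camera call. They do not tell look-alikes from the thing itself.
- recognise(query, picture): "location" ([column, row] in pixels, amid what is visible of it).
- outline_of(query, picture): "pixels" (384x512 bool, what is visible of it) and "location" ([column, row] in pixels, amid what is visible of it).
- landmark_of(query, picture): "location" ([column, row] in pixels: a listed point, or the origin of a listed thing).
The state is a dict: "t": time; "qpos": joint angles; "qvel": joint speeds; "joint_efforts": joint torques, N m; "ee_pos": TCP position; "ee_rot": TCP orientation; "force": force on the tool from outside, world axes, zero at the start; "torque": the same for the moment, N m; "grip_width": finger opening in m.
Only numpy, scipy, OpenCV 4.12 (cv2) and the standard library are available. Lean on these libraries where they do the work, as an engineer would, in place of code of your own. Each camera call takes 0.05 s, during which the arm holds its last target. There are 200 camera calls.

## Task

The closed square box on the wooden tray has its thumb tab facing the wrong way. Push the box against the steel post so that it swings a quarter turn round it, tab towards the open mouth of the berth (the end opposite the adjustable stop), then slide it into the berth until you feel it press on the stop and leave it snug and square against both the stop and the back rail. Keep it flat on the tray, push gently without knocking it, and leave everything else on the table alone.

Things in the scene. Friction and masses are not known exactly. Their poses are not given: they have to be found in the camera images.
- tray: Fixed wooden tray, 380 mm (its x) by 240 mm (its y), floor 10 mm thick (its top at z = +10 mm). Origin: centre of its underside. Its +x runs into the berth to the stop; the open mouth is on the -x side. The post stands at x +10, y +70 mm. The parked box has its axes along the tray's.
- rail_face (a point): Middle of the inner face of the fixed back rail; axes as the tray. The face lies at tray y = -85 mm and looks to tray +y; the rail runs from tray x = +80 to +190 mm and is 26 mm high above the tray floor.
- post: Fixed round steel post on the tray, 16 mm diameter, 52 mm high. Origin: centre of its foot, on the tray floor. The box starts on its tray -x side, 5 to 57 mm short of it. With the box stopped by the post near its tray +y end, a push in tray +x on the opposite side near the tray -y end swings it into the space between post and back rail.
- stop_base: Fixed guide of the end stop, at tray x = +183 mm. Origin: its foot on the tray floor. It carries the stop: an upright board 100 mm wide (tray y -65 to +35 mm), top 30 mm above the floor, its face looking to tray -x. The face stands at tray x = +149 to +163 mm; the setting differs every time and is not measured: feel for it. It is clamped and does not give.
- game_box: Closed magenta plastic box, 110 x 110 mm, 50 mm high, flat lid, 0.3 to 0.65 kg with the contents off centre, resting on the tray floor. Origin: centre of its underside. Its -x side carries the thumb tab. It starts yawed -90 degrees (give or take 12) from the tray, tab to tray +y, and parks at 0: a quarter turn counter-clockwise from above. Too wide to be gripped: it is pushed. It slides at a push of about 1 to 5 N.
- box_centre (a point): Centre of the box, half-way up (25 mm above its underside); axes as the box. Parked, it lies 55 mm from the stop's face and at tray y = -30 mm.
- box_tab (a point): Outer end of the thumb tab: a tab 30 mm wide, 16 mm high, standing out 6 mm from the middle of the box's -x side, 36 mm above the box's underside. The tab may be pushed on.
- spinning_top: Wooden spinning top, 48 mm diameter, 50 mm high, standing on the tray floor near the tray's -x, -y corner. Leave alone. Origin: centre of its foot.
- mug: White ceramic mug, 80 mm diameter, 90 mm high, on the table. Leave alone. Origin: centre of its foot.
- pencil_cup: Steel pencil cup, 72 mm diameter, 95 mm high, pencils to 155 mm. Leave alone. Origin: centre of its foot.
- remote: Black remote control lying on the table, 170 x 46 x 18 mm. Leave alone. Origin: centre of its underside.
- book: Closed grey book lying on the table, 154 x 214 x 26 mm. Leave alone. Origin: centre of its underside.
- candle_jar: Amber glass jar with wooden lid, 72 mm diameter, 85 mm high. Leave alone. Origin: centre of its foot.
- susan_rim (a point): A point on the rim of the teal lazy susan caddy (230 mm diameter, 115 mm high with its hub), which turns freely. Leave alone.
Mind the look-alikes: they are no part of the job. What is meant by the game_box is not blue, green or yellow, and is the larger of those in its own colour.

How it is judged:
By the outcome, as a careful person would: the job done as asked, in the order asked, and still so for the second after the job is handed in, with the robot touching nothing.
It also fails if it takes over 67 s, if anything falls off the work surface, if the arm or the gripper's body presses on something with over 40 N, if the wrist force passes 120 N, or if a joint passes its speed limit or range.

## Working session

There is one attempt and no reset: what is moved stays moved. The work goes in short steps, Python scripts to look and compute and a tool call to move; the robot and the scene stay as the last step left them, time stands still between calls to the robot, and variables do not carry over. Pictures are saved under pics/ and viewed, about 8 in all and at most 12, crops included, and the job is handed in when it is done.

Besides the shell and the picture viewer there is one more tool, called after "Request:" by a JSON object that holds its "name" and its "arguments", one argument or row to a line. servo_tool: Moves the arm, as the interface text tells. Its arguments: {"type":"object","properties":{"deltas":{"type":"array","items":{"type":"array","items":{"type":"array","items":{"type":"number"}}}}},"required":["deltas"]}

```bash
mkdir -p pics; cat > h.py <<'E'
from workcell import *
import numpy as np, cv2
def ray(p,uv):
    f=p["color"].shape[0]/2/np.tan(np.radians(p["vertical_fov"])/2)
    d=np.array([(uv[0]-p["cx"])/f,(uv[1]-p["cy"])/f,1.0]);R=np.array(p["R"]);t=np.array(p["t"])
    return -R.T@t,R.T@d
def onz(p,uv,z):
    c,d=ray(p,uv);return c+d*(z-c[2])/d[2]
def proj(p,X):
    f=p["color"].shape[0]/2/np.tan(np.radians(p["vertical_fov"])/2)
    c=np.array(p["R"])@np.array(X)+np.array(p["t"]);return [p["cx"]+f*c[0]/c[2],p["cy"]+f*c[1]/c[2]]
def save(p,n): cv2.imwrite("pics/"+n,p["color"][:,:,::-1])
E
python3 - <<'E'
from h import *
np.set_printoptions(precision=3,suppress=True)
print(state())
Z=dict(tray=0,rail_face=.023,post=.01,stop_base=.01,game_box=.01,box_centre=.035,box_tab=.046,spinning_top=.01,mug=0,pencil_cup=0)
for n in ["top","side"]:
    p=camera(n);save(p,n+"0.png");print(n,"cam",-np.array(p["R"]).T@np.array(p["t"]))
    for q in Z:
        for r in landmark_of(q,p)[:3]: print(q,round(r["confidence"],2),np.round(r["location"],1),onz(p,r["location"],Z[q]))
E
```

```text
{'t': 0.0, 'qpos': array([ 1.016,  0.381,  1.298, -0.   ,  1.464, -0.215]), 'qvel': array([-0.001, -0.002, -0.   ,  0.   ,  0.001, -0.   ]), 'joint_efforts': array([  0.002, -43.793, -22.456,   0.071,   0.035,  -0.   ]), 'ee_pos': array([0.183, 0.518, 0.238]), 'ee_rot': array([ 0.119,  0.697, -0.12 ,  0.697]), 'force': array([-0.836, -0.047,  0.508]), 'torque': array([-0.037,  0.022,  0.018]), 'grip_width': 0.08798045626074637}
top cam [ 0.357 -0.028  1.495]
tray 0.82 [246.6 212.6] [0.523 0.045 0.   ]
rail_face 0.92 [202.6 189.8] [0.596 0.184 0.023]
rail_face 0.74 [417.3 211.9] [ 0.515 -0.494  0.023]
rail_face 0.56 [259.5 151. ] [0.72  0.001 0.023]
post 0.58 [243.6 231.5] [0.461 0.055 0.01 ]
stop_base 0.92 [189.6 210.2] [0.532 0.228 0.01 ]
game_box 0.92 [338.2 269.1] [ 0.34  -0.241  0.01 ]
game_box 0.85 [272.  220.6] [ 0.495 -0.036  0.01 ]
game_box 0.85 [333.4 214.6] [ 0.512 -0.232  0.01 ]
box_centre 0.92 [272.9 109.3] [ 0.855 -0.045  0.035]
box_centre 0.9 [353.6 135.4] [ 0.763 -0.302  0.035]
box_centre 0.65 [270.8 219.2] [ 0.497 -0.032  0.035]
box_tab 0.94 [361.8 118.8] [ 0.815 -0.3
[... 573 characters left out ...]
e_box 0.93 [312.4 174.6] [ 0.852 -0.034  0.01 ]
game_box 0.85 [244.  227.2] [ 0.494 -0.031  0.01 ]
box_centre 0.76 [313.3 173.1] [ 0.839 -0.047  0.035]
box_centre 0.7 [257.3 289.5] [ 0.335 -0.243  0.035]
box_centre 0.64 [242.3 220.9] [ 0.495 -0.023  0.035]
box_tab 0.91 [280.5 259.1] [ 0.459 -0.224  0.046]
box_tab 0.7 [278.  282.6] [ 0.389 -0.276  0.046]
box_tab 0.7 [305.9 177.8] [ 0.791 -0.05   0.046]
spinning_top 0.57 [288.  215.5] [ 0.636 -0.102  0.01 ]
spinning_top 0.22 [223.1 177.2] [0.613 0.194 0.01 ]
mug 0.85 [162.5 196.9] [0.4   0.285 0.   ]
mug 0.59 [235.6 210.1] [0.536 0.051 0.   ]
pencil_cup 0.71 [313.6 213. ] [ 0.713 -0.153  0.   ]
pencil_cup 0.43 [219.9 220.4] [0.465 0.056 0.   ]
```

View pics/top0.png

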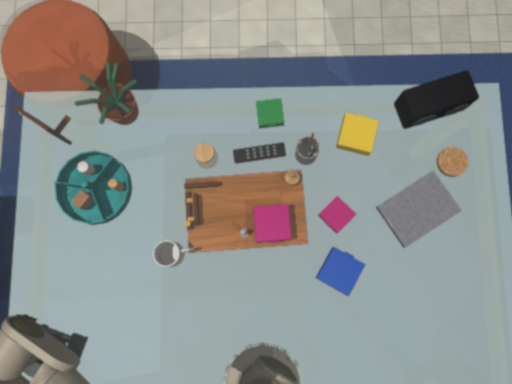

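View pics/side0.png

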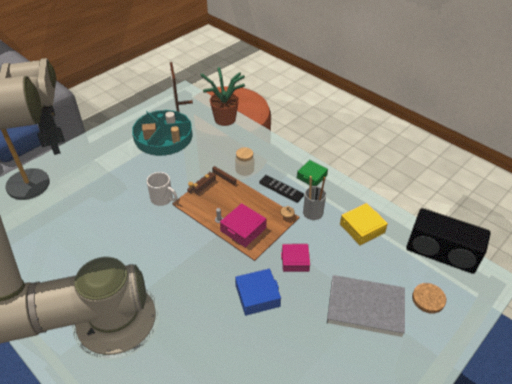

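The top view shows the tray at columns 185–308, rows 170–252, with the stop on the left (world +y) and the rail at the far side (world +x). The magenta box is at (272,222) and the post at (244,231). The smaller magenta box at (337,214) is the decoy. Next I'll fit the tray and box poses.

```bash
cat >> h.py <<'E'
from scipy.optimize import minimize, least_squares
def sil(p,x,y,a,lx,ly,z0,z1,tab=False):
    m=np.zeros((384*4,512*4),np.uint8);c,s=np.cos(a),np.sin(a)
    B=[(lx,ly,z0,z1,0)]+([(.006,.030,z0+.028,z0+.044,-.058)] if tab else [])
    for bx,by,b0,b1,o in B:
        P=[proj(p,(x+c*(o+u*bx/2)-s*v*by/2,y+s*(o+u*bx/2)+c*v*by/2,z)) for u in(-1,1) for v in(-1,1) for z in(b0,b1)]
        h=cv2.convexHull((np.array(P,np.float32)+.5)*4-.5).round().astype(int);cv2.fillConvexPoly(m,h,1)
    return m
def fit(ps,ms,x0,lx,ly,z0,z1,tab=False):
    ms=[cv2.resize(m.astype(np.float32),None,fx=4,fy=4,interpolation=cv2.INTER_LINEAR)>.5 for m in ms]
    def cost(v):
        k=0
        for p,m in zip(ps,ms):
            q=sil(p,*v,lx,ly,z0,z1,tab)>0;k+=1-(q&m).sum()/(q|m).sum()
        return k
    S=np.array([x0]+[np.array(x0)+d for d in np.diag([.012,.012,.12])])
    r=minimize(cost,x0,method="Nelder-Mead",options=dict(initial_simplex=S,maxfev=150));return r.x,r.fun
def magenta(p,near):
    h=cv2.cvtColor(p["color"],cv2.COLOR_RGB2HSV);m=((h[...,0]>145)&(h[...,0]<178)&(h[...,1]>120)&(h[...,2]>50)).astype(np.uint8)
    n,l,s,c=cv2.connectedComponentsWithStats(m);i=1+np.argmin(np.hypot(*(c[1:]-proj(p,near)).T)+1e3*(s[1:,4]<150));return l==i
TR=None
def box(near,a,names=("top","side"),tag=None):
    ps=[camera(n) for n in names];ms=[magenta(p,near) for p in ps]
    if tag: [save(p,n+tag+".png") for p,n in zip(ps,names)]
    return fit(ps,ms,[near[0],near[1],a],.11,.11,.01,.06,True),ps,ms
E
python3 - <<'E'
from h import *
np.set_printoptions(precision=4,suppress=True)
(r,f),ps,ms=box((.495,-.033,.035),np.radians(0))
print("box",r,np.degrees(r[2]),f,[m.sum() for m in ms])
r0,f0=fit(ps,ms,[.495,-.033,.15],.11,.11,.01,.06,True);print("box alt",r0,f0)
L=[]
for p in ps:
    o=outline_of("tray",p)[0]["pixels"].astype(np.uint8)
    o=cv2.morphologyEx(o,cv2.MORPH_OPEN,np.ones((3,3),np.uint8))
    cs,_=cv2.findContours(o,0,1);m=np.zeros_like(o);cv2.fillConvexPoly(m,cv2.convexHull(np.vstack(cs)),1);L.append(m)
for k in ([0],[1],[0,1]): 
    t,f=fit([ps[i] for i in k],[L[i] for i in k],[.525,.043,np.radians(93)],.38,.24,0,.01);print("tray",k,t,np.degrees(t[2]),f)
c,s=np.cos(t[2]),np.sin(t[2])
for n,(u,v) in dict(rail=(.135,-.085),post=(.01,.07),stop=(.183,-.015)).items(): print(n,t[0]+c*u-s*v,t[1]+s*u+c*v)
im=cv2.resize(ps[0]["color"][155:265,170:320],None,fx=5,fy=5,interpolation=cv2.INTER_CUBIC)
cv2.imwrite("pics/crop1.png",im[:,:,::-1])
E
```

```text
box [ 0.4855 -0.0352  0.0577] 3.305006162963412 0.09671709739170864 [np.int64(1303), np.int64(1237)]
box alt [ 0.4848 -0.0357  0.0668] 0.09942106132266859
tray [0] [0.529  0.0488 1.6294] 93.35741254128033 0.03604930827263442
tray [1] [0.5302 0.054  1.6353] 93.69805434105086 0.040780431937172734
tray [0, 1] [0.5297 0.0521 1.6356] 93.71580494877307 0.08637031482970714
rail 0.6058117506498164 0.1922951904146521
post 0.45923854228005495 0.05751279323981885
stop 0.532848142305456 0.23565775326984745
```

View pics/crop1.png

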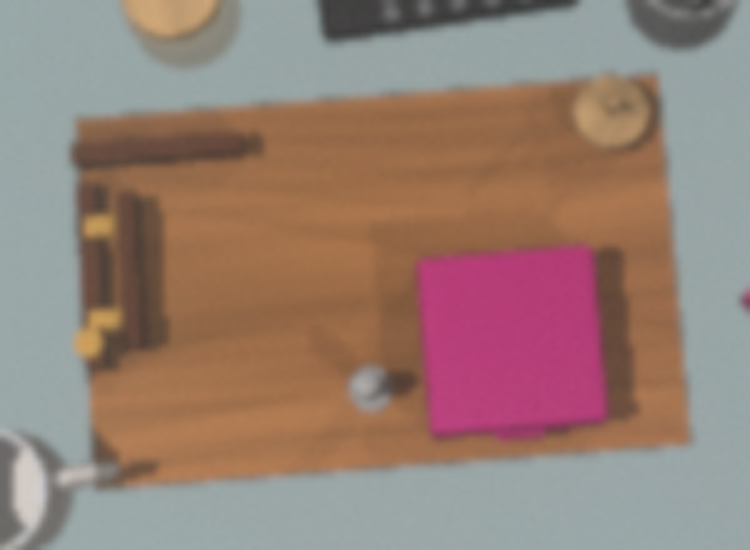

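```bash
python3 - <<'E'
from h import *
from scipy.spatial.transform import Rotation as R
np.set_printoptions(precision=4,suppress=True)
p=camera("top");s=state()
M=R.from_quat(s["ee_rot"]).as_matrix();print(M)
full=lambda u,v:((u+.5)/5-.5+170,(v+.5)/5-.5+155)
C=[onz(p,full(*k),.01) for k in[(77,118),(655,75),(690,443),(98,488)]];print(np.array(C));print("ctr",np.mean(C,0))
u=(C[0]+C[3]-C[1]-C[2])[:2];print("yaw",np.degrees(np.arctan2(u[1],u[0])), np.linalg.norm(u)/2)
print("post",onz(p,full(372,383),.062));print("rail",onz(p,full(258,158),.036),onz(p,full(80,165),.036))
print("stop face",onz(p,full(145,270),.04))
print("box lid",[onz(p,full(*k),.06) for k in[(417,260),(590,246),(608,417),(433,437)]])
a=np.radians(93.4);T=np.array([[0,0,0]]);Tx=np.array([np.cos(a),np.sin(a),0]);Ty=np.array([-Tx[1],Tx[0],0])
for sg in(1,-1):
    G=np.column_stack([[0,0,-1],sg*Ty,sg*Tx]);print(sg,R.from_matrix(M.T@G).as_rotvec())
print(s["qpos"][5])
E
```

```text
[[-0.      0.3333  0.9428]
 [-0.      0.9428 -0.3333]
 [-1.     -0.      0.    ]]
[[ 0.6366  0.2438  0.01  ]
 [ 0.6592 -0.1313  0.01  ]
 [ 0.422  -0.1475  0.01  ]
 [ 0.3983  0.2271  0.01  ]]
ctr [0.529  0.0481 0.01  ]
yaw 93.53945661714727 0.37552507397845447
post [0.4587 0.0504 0.062 ]
rail [0.6041 0.1234 0.036 ] [0.6013 0.2367 0.036 ]
stop face [0.5331 0.194  0.04  ]
box lid [array([0.5346, 0.0222, 0.06  ]), array([ 0.5418, -0.085 ,  0.06  ]), array([ 0.4363, -0.0938,  0.06  ]), array([0.4254, 0.0134, 0.06  ])]
1 [-1.9699 -0.      0.    ]
-1 [1.1717 0.     0.    ]
-0.21530246582521942
```

Request:
{"name": "servo_tool", "arguments": {
  "deltas": [
    [[0,0,0,0.167,0,0,1],[0,0,0,0.167,0,0,1],[0,0,0,0.167,0,0,1],[0,0,0,0.167,0,0,1],[0,0,0,0.167,0,0,1],[0,0,0,0.167,0,0,1],[0,0,0,0.168,0,0,1]]
  ]
}}

```text
t: 2.22
ee_pos: [0.1833, 0.5185, 0.2387]
ee_rot: [0.486, 0.514, -0.486, 0.514]
force: [-0.5, -0.1, -0.2]
grip_width: 0.0202
```

Request:
{"name": "servo_tool", "arguments": {
  "deltas": [
    [[0,2.2,5.5,0,0,0,1],[0,2.2,5.5,0,0,0,1],[0,2.2,5.5,0,0,0,1],[0,2.2,5.5,0,0,0,1],[0,2.2,5.5,0,0,0,1],[0,2.2,5.5,0,0,0,1],[0,2.2,5.5,0,0,0,1],[0,2.2,5.5,0,0,0,1]]
  ]
}}

```text
t: 3.22
ee_pos: [0.3864, 0.0882, 0.239]
ee_rot: [0.485, 0.515, -0.484, 0.515]
force: [0.3, 0.6, -0.6]
grip_width: 0.0004
```

Request:
{"name": "servo_tool", "arguments": {
  "deltas": [
    [[0,2.2,5.5,0,0,0,1],[0,2.2,5.5,0,0,0,1],[0,2.2,5.5,0,0,0,1],[0,2.2,5.5,0,0,0,1],[0,0,0,0,0,0,1]]
  ]
}}

```text
t: 3.85
ee_pos: [0.488, -0.1273, 0.238]
ee_rot: [0.485, 0.514, -0.486, 0.514]
force: [-0.4, -0.2, 0.6]
grip_width: 0.0003
```

```bash
cat >> h.py <<'E'
from scipy.spatial.transform import Rotation as Ro
A=np.radians(93.5);TC=np.array([.529,.048])
def w2t(x,y):
    d=np.array([x,y])-TC;c,s=np.cos(A),np.sin(A);return 1e3*np.array([c*d[0]+s*d[1],-s*d[0]+c*d[1]])
def rep():
    s=state();M=Ro.from_quat(s["ee_rot"]).as_matrix();f=s["force"][:2];c,q=np.cos(A),np.sin(A)
    print("t",round(s["t"],2),"tcp tray",w2t(*s["ee_pos"][:2]).round(1),"z",round(s["ee_pos"][2]*1e3,1),"toolz yaw-(tray+180)",round(np.degrees(np.arctan2(M[1,2],M[0,2])-A+np.pi),2)%360,"F tray",np.round([c*f[0]+q*f[1],-q*f[0]+c*f[1],s["force"][2]],1),"w",round(s["grip_width"]*1e3,1))
E
python3 -c "
from h import *
rep()"
```

```text
t 3.85 tcp tray [-172.5   51.6] z 238.0 toolz yaw-(tray+180) 359.77 F tray [-0.2  0.4  0.6] w 0.3
```

Request:
{"name": "servo_tool", "arguments": {
  "deltas": [
    [[5,0,0,0,0,0,1],[5,0,0,0,0,0,1],[5,0,0,0,0,0,1],[4,0,0,0,0,0,1],[1.8,0,0,0,0,0,1],[0,0,-0.7,0,0,0,1],[0,0,-0.6,0,0,0,1],[0,0,-0.4,0,0,0,1]]
  ]
}}

```text
t: 4.85
ee_pos: [0.4863, -0.1066, 0.0318]
ee_rot: [0.485, 0.515, -0.484, 0.516]
force: [0.5, -0.5, -0.2]
grip_width: 0.0007
```

Request:
{"name": "servo_tool", "arguments": {
  "deltas": [
    [[0,0,-0.4,0,0,0,1],[0,0,-0.4,0,0,0,1],[0,0,-0.4,0,0,0,1],[0,0,-0.4,0,0,0,1],[0,0,-0.4,0,0,0,1],[0,0,-0.4,0,0,0,1],[0,0,-0.4,0,0,0,1],[0,0,-0.3,0,0,0,1]]
  ]
}}

```text
t: 5.85
ee_pos: [0.4841, -0.076, 0.0307]
ee_rot: [0.484, 0.515, -0.484, 0.515]
force: [0.5, -4.3, 3.5]
grip_width: 0.0002
```

```bash
cat >> h.py <<'E'
def look(near_t,yaw_t,tag=None):
    rep();c,s=np.cos(A),np.sin(A);u,v=np.array(near_t)/1e3
    (r,f),ps,ms=box((TC[0]+c*u-s*v,TC[1]+s*u+c*v,.035),np.radians(yaw_t)+A,tag=tag)
    print("box tray",w2t(*r[:2]).round(1),"yaw",round(np.degrees(r[2]-A),1),"cost",round(f,3),[int(m.sum()) for m in ms]);return r,ps,ms
E
python3 -c "
from h import *
look((-65,49),-90)"
```

```text
t 5.85 tcp tray [-121.    52.4] z 30.7 toolz yaw-(tray+180) 0.01 F tray [-4.3 -0.2  3.5] w 0.2
box tray [-52.   47.6] yaw -89.8 cost 1.384 [380, 429]
```

Request:
{"name": "servo_tool", "arguments": {
  "deltas": [
    [[0,0,-0.3,0,0,0,1],[0,0,-0.3,0,0,0,1],[0,0,-0.2,0,0,0,1]]
  ]
}}

```text
t: 6.32
ee_pos: [0.4865, -0.0728, 0.0316]
ee_rot: [0.483, 0.512, -0.485, 0.52]
force: [3.4, -35.8, -0.6]
grip_width: 0.0006
```

Request:
{"name": "servo_tool", "arguments": {
  "deltas": [
    [[0,0,0.6,0,0,0,1],[0,2,0.6,0,0,0,1],[0,2.4,0,0,0,0,1]]
  ]
}}

```text
t: 6.7
ee_pos: [0.5279, -0.0771, 0.0303]
ee_rot: [0.485, 0.516, -0.485, 0.514]
force: [-0.1, 1.0, 0.1]
grip_width: 0.0008
```

```bash
python3 -c "
from h import *
r,ps,ms=look((-53,47),-88,'2')
a=[cv2.resize(p['color'][y:y+110,x:x+130],None,fx=3,fy=3) for p,x,y in zip(ps,(185,180),(160,160))]
cv2.imwrite('pics/c2.png',np.hstack(a)[:,:,::-1])"
```

```text
t 6.7 tcp tray [-124.8    8.7] z 30.3 toolz yaw-(tray+180) 359.94 F tray [1.  0.1 0.1] w 0.8
box tray [-50.2  46.8] yaw -86.8 cost 1.165 [250, 838]
```

View pics/c2.png

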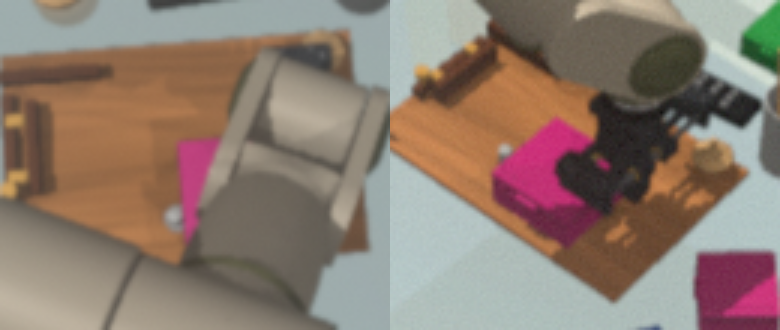

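The box touched the post: the force rose to 36 N within 3 mm, so contact is stiff and I'll use smaller steps. Next is the swing push near the low end, moving slightly down as it turns.

Request:
{"name": "servo_tool", "arguments": {
  "deltas": [
    [[0,1.9,0,0,0,0,1],[0,0,-0.3,0,0,0,1],[0,0,-0.3,0,0,0,1],[0,0.1,-0.3,0,0,0,1],[0,0.15,-0.3,0,0,0,1],[0,0.15,-0.3,0,0,0,1],[0,0.2,-0.3,0,0,0,1],[0,0.2,-0.3,0,0,0,1]]
  ]
}}

```text
t: 7.8
ee_pos: [0.5585, -0.0586, 0.0325]
ee_rot: [0.486, 0.51, -0.483, 0.52]
force: [14.9, -19.4, -2.5]
grip_width: 0.0004
```

```bash
python3 - <<'E'
from h import *
r,ps,ms=look((-53,47),-75)
for y in (-80,-60): 
    q,f=fit(ps[1:],ms[1:],[*r[:2],A+np.radians(y)],.11,.11,.01,.06,True);print("side only",w2t(*q[:2]),np.degrees(q[2]-A),f)
E
```

```text
t 7.8 tcp tray [-108.2  -23. ] z 32.5 toolz yaw-(tray+180) 359.98 F tray [-20.3 -13.7  -2.5] w 0.4
box tray [-47.1  39.1] yaw -79.2 cost 1.28 [618, 919]
side only [-47.5630766   39.36565136] -80.63483483958353 0.28180440838668686
side only [-46.48889376  38.72157425] -80.5040809667842 0.28112607099143205
```

Request:
{"name": "servo_tool", "arguments": {
  "deltas": [
    [[0,0.3,-0.1,0,0,0,1],[0,0.3,-0.2,0,0,0,1],[0,0.3,-0.2,0,0,0,1],[0,0.3,-0.3,0,0,0,1],[0,0.3,-0.3,0,0,0,1],[0,0.3,-0.3,0,0,0,1],[0,0.3,-0.3,0,0,0,1],[0,0.3,-0.3,0,0,0,1]]
  ]
}}

```text
t: 8.9
ee_pos: [0.58, -0.0355, 0.032]
ee_rot: [0.486, 0.512, -0.483, 0.518]
force: [11.6, -9.2, -1.5]
grip_width: 0.0002
```

```bash
cat >> h.py <<'E'
def fit(ps,ms,x0,lx,ly,z0,z1,tab=False):
    up=lambda m:cv2.resize(m.astype(np.float32),None,fx=4,fy=4)>.5
    D=[]
    for p,m in zip(ps,ms):
        h=cv2.cvtColor(p["color"],cv2.COLOR_RGB2HSV);w=(h[...,0]>4)&(h[...,0]<20)&(h[...,1]>85)&(h[...,2]>45)
        D.append((p,up(m),up(w)))
    def cost(v):
        k=0
        for p,m,w in D:
            q=sil(p,*v,lx,ly,z0,z1,tab)>0;k+=((m&~q).sum()+(w&q).sum())/16+.02*(q&~m).sum()/16
        return k
    b=None
    for o in(0,-.3,.3):
        x=np.array(x0)+[0,0,o];S=np.array([x]+[x+d for d in np.diag([.012,.012,.12])])
        r=minimize(cost,x,method="Nelder-Mead",options=dict(initial_simplex=S,maxfev=120))
        if b is None or r.fun<b.fun:b=r
    return b.x,b.fun
E
python3 - <<'E'
from h import *
r,ps,ms=look((-45,33),-65)
E
```

```text
t 8.9 tcp tray [-86.4 -45.8] z 32.0 toolz yaw-(tray+180) 359.96 F tray [ -9.9 -11.   -1.5] w 0.2
box tray [-39.4  27.8] yaw -66.7 cost 691.549 [642, 945]
```

Request:
{"name": "servo_tool", "arguments": {
  "deltas": [
    [[0,0.3,-0.3,0,0,0,1],[0,0.3,-0.35,0,0,0,1],[0,0.3,-0.35,0,0,0,1],[0,0.25,-0.35,0,0,0,1],[0,0.25,-0.4,0,0,0,1],[0,0.2,-0.4,0,0,0,1],[0,0.2,-0.4,0,0,0,1],[0,0.2,-0.4,0,0,0,1]]
  ]
}}

```text
t: 10.0
ee_pos: [0.597, -0.0036, 0.0316]
ee_rot: [0.486, 0.513, -0.484, 0.517]
force: [8.5, -3.1, -2.2]
grip_width: 0.0005
```

```bash
python3 - <<'E'
from h import *
r,ps,ms=look((-25,18),-52)
E
```

```text
t 10.0 tcp tray [-55.6 -64.8] z 31.6 toolz yaw-(tray+180) 359.96 F tray [-3.6 -8.3 -2.2] w 0.5
box tray [-26.3  16.7] yaw -49.7 cost 708.579 [671, 951]
```

Request:
{"name": "servo_tool", "arguments": {
  "deltas": [
    [[0,0.2,-0.4,0,0,0,1],[0,0.2,-0.4,0,0,0,1],[0,0.15,-0.4,0,0,0,1],[0,0.15,-0.4,0,0,0,1],[0,0.1,-0.45,0,0,0,1],[0,0.1,-0.45,0,0,0,1],[0,0.05,-0.45,0,0,0,1],[0,0,-0.45,0,0,0,1]]
  ]
}}

```text
t: 11.1
ee_pos: [0.6044, 0.0315, 0.0316]
ee_rot: [0.486, 0.513, -0.483, 0.517]
force: [11.2, -1.0, -1.4]
grip_width: 0.0003
```

```bash
python3 - <<'E'
from h import *
r,ps,ms=look((-8,10),-35)
E
```

```text
t 11.1 tcp tray [-21.1 -74.3] z 31.6 toolz yaw-(tray+180) 359.96 F tray [ -1.7 -11.1  -1.4] w 0.3
box tray [-11.6   9.4] yaw -33.4 cost 45.361 [181, 988]
```

Request:
{"name": "servo_tool", "arguments": {
  "deltas": [
    [[0,0,-0.45,0,0,0,1],[0,0,-0.45,0,0,0,1],[0,0,-0.45,0,0,0,1],[0,0,-0.45,0,0,0,1],[0,0,-0.45,0,0,0,1],[0,-0.05,-0.45,0,0,0,1],[0,-0.05,-0.4,0,0,0,1]]
  ]
}}

```text
t: 12.08
ee_pos: [0.6029, 0.0628, 0.0321]
ee_rot: [0.487, 0.512, -0.482, 0.517]
force: [14.9, 2.5, -1.9]
grip_width: 0.0003
```

```bash
python3 - <<'E'
from h import *
r,ps,ms=look((0,5),-20,'5')
a=[cv2.resize(p['color'][y:y+110,x:x+130],None,fx=3,fy=3) for p,x,y in zip(ps,(185,180),(160,160))]
cv2.imwrite('pics/c5.png',np.hstack(a)[:,:,::-1])
E
```

```text
t 12.07 tcp tray [ 10.2 -74.7] z 32.1 toolz yaw-(tray+180) 359.95 F tray [  1.6 -15.1  -1.9] w 0.3
box tray [1.9 5.8] yaw -18.9 cost 43.546 [368, 1017]
```

View pics/c5.png

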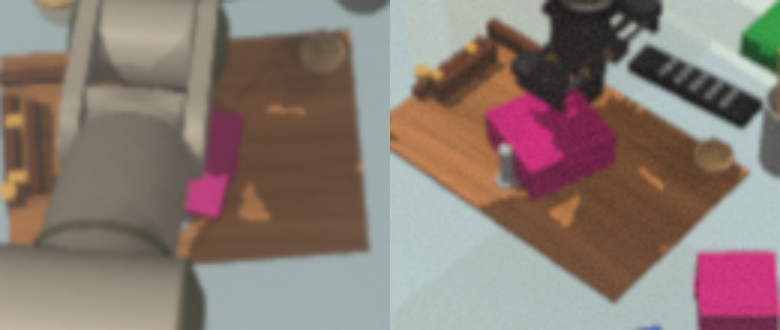

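Side view: box turned about 71°, still touching the post at (506,165), with the pusher behind it. I'll push once more to finish the swing.

Request:
{"name": "servo_tool", "arguments": {
  "deltas": [
    [[0,0,-0.45,0,0,0,1],[0,-0.05,-0.45,0,0,0,1],[0,-0.05,-0.45,0,0,0,1],[0,-0.1,-0.45,0,0,0,1],[0,-0.1,-0.45,0,0,0,1],[0,-0.1,-0.45,0,0,0,1],[0,-0.1,-0.4,0,0,0,1]]
  ]
}}

```text
t: 13.05
ee_pos: [0.594, 0.0938, 0.0314]
ee_rot: [0.486, 0.514, -0.483, 0.516]
force: [7.0, 2.9, -1.4]
grip_width: 0.0003
```

```bash
python3 - <<'E'
from h import *
r,ps,ms=look((15,5),-6)
E
```

```text
t 13.05 tcp tray [ 41.8 -67.7] z 31.4 toolz yaw-(tray+180) 359.97 F tray [ 2.5 -7.2 -1.4] w 0.3
box tray [17.5  5.4] yaw -2.5 cost 38.037 [517, 1033]
```

Request:
{"name": "servo_tool", "arguments": {
  "deltas": [
    [[0,1.2,0,0,0,0,1],[-4,0.3,0,0,0,0,1],[-3,0,0,0,0,0,1],[0,-4,4.3,0,0,0,-0.3],[0,-4,4.3,0,0,0,-0.3],[0,-1,4.2,0,0,0,-0.3],[3.5,0,0,0,0,0,-0.3],[3.5,0,0,0,0,0,-0.3]]
  ]
}}

```text
t: 14.15
ee_pos: [0.5255, -0.0399, 0.0302]
ee_rot: [0.485, 0.514, -0.485, 0.515]
force: [-0.7, -0.1, 0.1]
grip_width: 0.0482
```

Request:
{"name": "servo_tool", "arguments": {
  "deltas": [
    [[0,0,-0.8,0,0,0,-0.3],[0,0,-0.8,0,0,0,-0.3]]
  ]
}}

```text
t: 14.4
ee_pos: [0.525, -0.0226, 0.0317]
ee_rot: [0.485, 0.515, -0.484, 0.515]
force: [0.1, -0.2, 0.7]
grip_width: 0.0573
```

```bash
python3 - <<'E'
from h import *
r,ps,ms=look((17,5),-2,'6')
a=[cv2.resize(p['color'][y:y+110,x:x+130],None,fx=3,fy=3) for p,x,y in zip(ps,(185,180),(160,160))]
cv2.imwrite('pics/c6.png',np.hstack(a)[:,:,::-1])
E
```

```text
t 14.4 tcp tray [-70.2   8.3] z 31.7 toolz yaw-(tray+180) 0.01 F tray [-0.2 -0.1  0.7] w 57.3
box tray [16.6  5.4] yaw -2.8 cost 52.636 [509, 441]
```

View pics/c6.png

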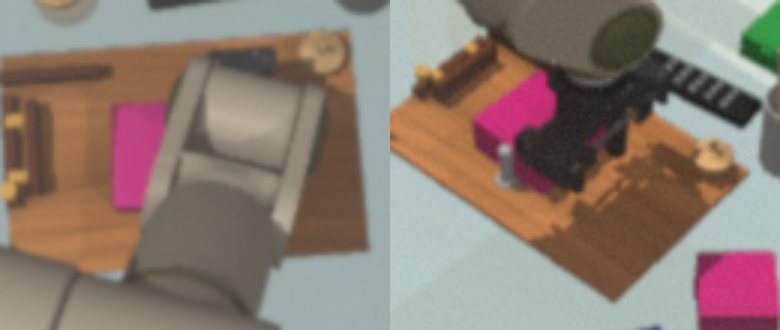

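Request:
{"name": "servo_tool", "arguments": {
  "deltas": [
    [[0,0.8,-0.6,0,0,0,-0.3],[0,0,-0.6,0,0,0,-0.3],[0,0,-0.4,0,0,0,-0.3],[0,0,-0.4,0,0,0,-0.3],[0,0,-0.4,0,0,0,-0.3],[0,0,-0.5,0,0,0,-0.3],[0,0,-0.5,0,0,0,-0.3],[0,0,-0.5,0,0,0,-0.3]]
  ]
}}

```text
t: 15.5
ee_pos: [0.5304, 0.0163, 0.0309]
ee_rot: [0.485, 0.515, -0.484, 0.515]
force: [3.4, -3.5, 0.7]
grip_width: 0.0572
```

Request:
{"name": "servo_tool", "arguments": {
  "deltas": [
    [[0,0,-0.5,0,0,0,-0.3],[0,0,-0.5,0,0,0,-0.3],[0,0,-0.5,0,0,0,-0.3],[0,0,-0.5,0,0,0,-0.3],[0,0,-0.5,0,0,0,-0.3],[0,0,-0.5,0,0,0,-0.3],[0,0,-0.5,0,0,0,-0.3],[0,0,-0.5,0,0,0,-0.3]]
  ]
}}

```text
t: 16.5
ee_pos: [0.5273, 0.0565, 0.0308]
ee_rot: [0.484, 0.515, -0.485, 0.515]
force: [0.4, -4.1, 2.8]
grip_width: 0.057
```

```bash
python3 - <<'E'
from h import *
r,ps,ms=look((70,5),0)
E
```

```text
t 16.5 tcp tray [8.6 1.2] z 30.8 toolz yaw-(tray+180) 0.0 F tray [-4.1 -0.1  2.8] w 57.0
box tray [76.7  4.8] yaw 1.4 cost 738.836 [672, 402]
```

Request:
{"name": "servo_tool", "arguments": {
  "deltas": [
    [[0,0,-0.5,0,0,0,-0.3],[0,0,-0.5,0,0,0,-0.3],[0,0,-0.4,0,0,0,-0.3],[0,0,0.8,0,0,0,-0.3],[-1,0,0.8,0,0,0,-0.3],[-6,0,0,0,0,0,1],[0,-4,-4,0,0,0,1],[0,-4,-4,0,0,0,1]]
  ]
}}

```text
t: 17.6
ee_pos: [0.4424, 0.1292, 0.1018]
ee_rot: [0.486, 0.514, -0.484, 0.515]
force: [0.4, 0.4, 0.2]
grip_width: 0.0293
```

Request:
{"name": "servo_tool", "arguments": {
  "deltas": [
    [[0,-1.5,-1.5,0,0,0,1],[3.5,0,0,0,0,0,1],[3.5,0,0,0,0,0,1],[0,0,0,0,0,0,1]]
  ]
}}

```text
t: 18.1
ee_pos: [0.4268, 0.1427, 0.0297]
ee_rot: [0.484, 0.516, -0.486, 0.514]
force: [0.5, 0.3, 0.4]
grip_width: 0.0005
```

```bash
python3 - <<'E'
from h import *
r,ps,ms=look((90,5),0,'7')
a=[cv2.resize(p['color'][y:y+110,x:x+130],None,fx=3,fy=3) for p,x,y in zip(ps,(170,160),(160,140))]
cv2.imwrite('pics/c7.png',np.hstack(a)[:,:,::-1])
E
```

```text
t 18.1 tcp tray [100.7  96.2] z 29.7 toolz yaw-(tray+180) 359.95 F tray [ 0.2 -0.5  0.4] w 0.5
box tray [90.2  7.1] yaw 0.2 cost 45.5 [712, 802]
```

View pics/c7.png

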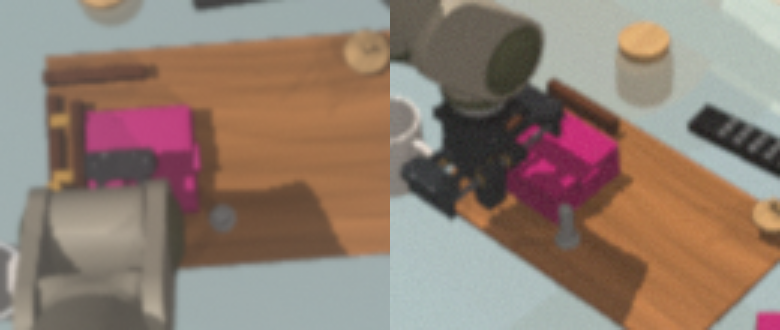

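Request:
{"name": "servo_tool", "arguments": {
  "deltas": [
    [[0,0.7,0,0,0,0,1],[0,0.5,0,0,0,0,1],[0,0.4,0,0,0,0,1],[0,0.4,0,0,0,0,1],[0,0.5,0,0,0,0,1],[0,0.5,0,0,0,0,1],[0,0.5,0,0,0,0,1],[0,0.5,0,0,0,0,1]]
  ]
}}

```text
t: 19.2
ee_pos: [0.4662, 0.1457, 0.0307]
ee_rot: [0.484, 0.516, -0.485, 0.514]
force: [-4.7, 0.2, 4.9]
grip_width: 0.0001
```

Request:
{"name": "servo_tool", "arguments": {
  "deltas": [
    [[0,0.3,0,0,0,0,1],[0,0.2,0,0,0,0,1],[0,0.2,0,0,0,0,1]]
  ]
}}

```text
t: 19.58
ee_pos: [0.4739, 0.1461, 0.0307]
ee_rot: [0.484, 0.515, -0.485, 0.515]
force: [-5.3, -0.2, 3.9]
grip_width: 0.0005
```

```bash
python3 - <<'E'
from h import *
r,ps,ms=look((92,-25),0)
E
```

```text
t 19.57 tcp tray [101.3  49. ] z 30.7 toolz yaw-(tray+180) 0.0 F tray [0.1 5.3 3.9] w 0.5
box tray [ 88.8 -20.6] yaw -2.9 cost 48.286 [487, 781]
```

Request:
{"name": "servo_tool", "arguments": {
  "deltas": [
    [[0,0.15,0,0,0,0,1],[0,0.15,0,0,0,0,1],[0,0.1,0,0,0,0,1]]
  ]
}}

```text
t: 20.05
ee_pos: [0.4782, 0.1463, 0.0307]
ee_rot: [0.485, 0.515, -0.485, 0.515]
force: [-4.3, -0.0, 2.3]
grip_width: 0.0005
```

Request:
{"name": "servo_tool", "arguments": {
  "deltas": [
    [[0,0.1,0,0,0,0,1],[0,0.1,0,0,0,0,1]]
  ]
}}

```text
t: 20.3
ee_pos: [0.4801, 0.1464, 0.0307]
ee_rot: [0.485, 0.515, -0.485, 0.515]
force: [-4.7, -0.3, 3.1]
grip_width: 0.0008
```

Request:
{"name": "servo_tool", "arguments": {
  "deltas": [
    [[0,0.1,0,0,0,0,1],[0,0.1,0,0,0,0,1],[0,0.1,0,0,0,0,1]]
  ]
}}

```text
t: 20.68
ee_pos: [0.4819, 0.1465, 0.0307]
ee_rot: [0.484, 0.516, -0.485, 0.514]
force: [-11.6, -0.8, 9.7]
grip_width: 0.0005
```

Request:
{"name": "servo_tool", "arguments": {
  "deltas": [
    [[0,0.1,0,0,0,0,1],[0,0.05,0,0,0,0,1]]
  ]
}}

```text
t: 20.92
ee_pos: [0.4819, 0.1465, 0.0307]
ee_rot: [0.483, 0.516, -0.486, 0.514]
force: [-17.6, -3.5, 13.2]
grip_width: 0.0004
```

Request:
{"name": "servo_tool", "arguments": {
  "deltas": [
    [[0,-0.6,0,0,0,0,1],[-1,-1.2,0,0,0,0,1],[-5.5,0,0,0,0,0,1],[0,4.3,4.4,0,0,0,-0.3],[0,4.3,4.4,0,0,0,-0.3],[0,0.3,1.0,0,0,0,-0.3],[3.2,0,0,0,0,0,-0.3],[3.3,0,0,0,0,0,-0.3]]
  ]
}}

```text
t: 21.92
ee_pos: [0.5609, 0.0535, 0.0306]
ee_rot: [0.485, 0.515, -0.484, 0.515]
force: [0.1, -0.3, -0.1]
grip_width: 0.0481
```

Request:
{"name": "servo_tool", "arguments": {
  "deltas": [
    [[0,0,-0.2,0,0,0,-0.3]]
  ]
}}

```text
t: 22.05
ee_pos: [0.5595, 0.0558, 0.0295]
ee_rot: [0.484, 0.516, -0.485, 0.514]
force: [1.0, -0.2, -0.1]
grip_width: 0.0569
```

```bash
python3 - <<'E'
from h import *
r,ps,ms=look((90,-30),0,'8')
a=[cv2.resize(p['color'][y:y+110,x:x+130],None,fx=3,fy=3) for p,x,y in zip(ps,(170,160),(160,140))]
cv2.imwrite('pics/c8.png',np.hstack(a)[:,:,::-1])
E
```

```text
t 22.05 tcp tray [  5.9 -31. ] z 29.5 toolz yaw-(tray+180) 0.0 F tray [-0.3 -1.  -0.1] w 56.9
box tray [ 89.3 -30. ] yaw -1.8 cost 44.059 [317, 534]
```

View pics/c8.png

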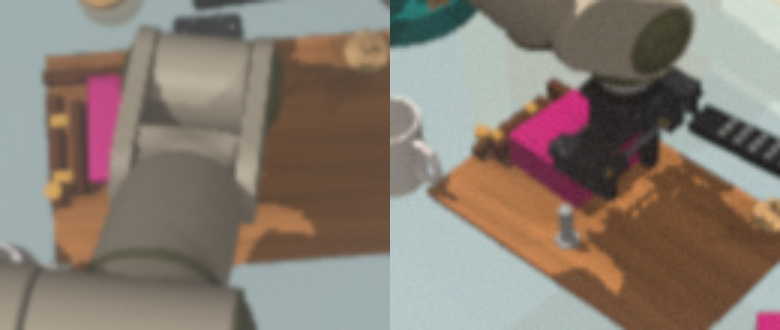

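The box lies along the rail with the fingers behind its tab side. Now I'll feel for the stop.

Request:
{"name": "servo_tool", "arguments": {
  "deltas": [
    [[0,0,-0.6,0,0,0,-0.3],[0,0,-0.5,0,0,0,-0.3],[0,0,-0.2,0,0,0,-0.3],[0,0,-0.2,0,0,0,-0.3],[0,0,-0.2,0,0,0,-0.3],[0,0,-0.15,0,0,0,-0.3]]
  ]
}}

```text
t: 22.9
ee_pos: [0.5605, 0.0735, 0.0309]
ee_rot: [0.485, 0.515, -0.484, 0.515]
force: [1.4, -3.1, 1.5]
grip_width: 0.0573
```

Request:
{"name": "servo_tool", "arguments": {
  "deltas": [
    [[0,0,-0.15,0,0,0,-0.3],[0,0,-0.15,0,0,0,-0.3]]
  ]
}}

```text
t: 23.15
ee_pos: [0.5599, 0.0766, 0.0308]
ee_rot: [0.484, 0.515, -0.485, 0.515]
force: [0.3, -5.1, 2.5]
grip_width: 0.0571
```

Request:
{"name": "servo_tool", "arguments": {
  "deltas": [
    [[0,0,-0.1,0,0,0,-0.3],[0,0,-0.1,0,0,0,-0.3]]
  ]
}}

```text
t: 23.4
ee_pos: [0.5597, 0.0786, 0.0308]
ee_rot: [0.484, 0.515, -0.485, 0.515]
force: [0.4, -4.3, 3.4]
grip_width: 0.0572
```

Request:
{"name": "servo_tool", "arguments": {
  "deltas": [
    [[0,0,-0.1,0,0,0,-0.3],[0,0,-0.1,0,0,0,-0.3],[0,0,-0.1,0,0,0,-0.3]]
  ]
}}

```text
t: 23.78
ee_pos: [0.5599, 0.0792, 0.0308]
ee_rot: [0.483, 0.514, -0.485, 0.516]
force: [-0.0, -23.0, 3.6]
grip_width: 0.0572
```

Request:
{"name": "servo_tool", "arguments": {
  "deltas": [
    [[0,0,-0.1,0,0,0,-0.3],[0,0,-0.1,0,0,0,-0.3]]
  ]
}}

```text
t: 24.02
ee_pos: [0.56, 0.0793, 0.031]
ee_rot: [0.482, 0.513, -0.486, 0.517]
force: [-1.5, -33.4, 5.2]
grip_width: 0.0572
```

Stop felt: the force rose from 4 N to 33 N with no further motion. Now a last light press towards the rail.

Request:
{"name": "servo_tool", "arguments": {
  "deltas": [
    [[0,0,0.8,0,0,0,-0.3],[-1,0,1,0,0,0,-0.3],[-6,0,0,0,0,0,1],[0,-4.3,-4.2,0,0,0,1],[0,-4.3,-4.2,0,0,0,1],[0,-0.7,0,0,0,0,1],[3.5,0,0,0,0,0,1],[3.5,0,0,0,0,0,1]]
  ]
}}

```text
t: 25.02
ee_pos: [0.4637, 0.1436, 0.0305]
ee_rot: [0.485, 0.514, -0.484, 0.515]
force: [0.3, 0.4, -0.7]
grip_width: 0.0005
```

Request:
{"name": "servo_tool", "arguments": {
  "deltas": [
    [[0,0.5,0,0,0,0,1],[0,0.5,0,0,0,0,1],[0,0.3,0,0,0,0,1],[0,0,0,0,0,0,1]]
  ]
}}

```text
t: 25.52
ee_pos: [0.4763, 0.1446, 0.0316]
ee_rot: [0.485, 0.515, -0.484, 0.515]
force: [-0.1, 0.1, 0.9]
grip_width: 0.0004
```

```bash
python3 - <<'E'
from h import *
r,ps,ms=look((96,-30),0,'9')
a=[cv2.resize(p['color'][y:y+110,x:x+130],None,fx=3,fy=3) for p,x,y in zip(ps,(170,160),(160,140))]
cv2.imwrite('pics/c9.png',np.hstack(a)[:,:,::-1])
E
```

```text
t 25.52 tcp tray [99.7 46.7] z 31.6 toolz yaw-(tray+180) 359.99 F tray [0.1 0.1 0.9] w 0.4
box tray [ 97.1 -26.3] yaw 0.2 cost 45.398 [426, 704]
```

View pics/c9.png

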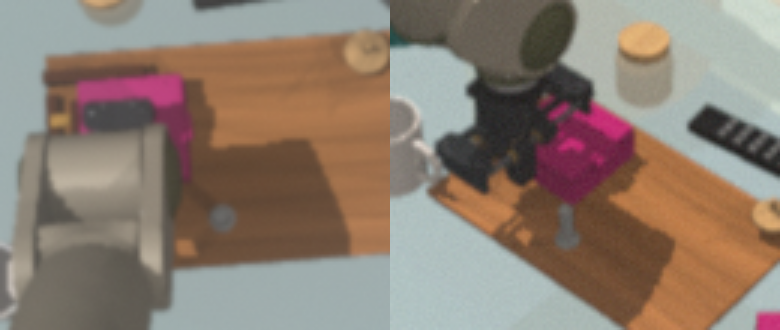

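Request:
{"name": "servo_tool", "arguments": {
  "deltas": [
    [[0,0.2,0,0,0,0,1],[0,0.1,0,0,0,0,1],[0,0.1,0,0,0,0,1],[0,0.1,0,0,0,0,1]]
  ]
}}

```text
t: 26.12
ee_pos: [0.4798, 0.145, 0.0307]
ee_rot: [0.484, 0.516, -0.485, 0.515]
force: [-5.5, -0.6, 4.5]
grip_width: 0.0001
```

Request:
{"name": "servo_tool", "arguments": {
  "deltas": [
    [[0,0.1,0,0,0,0,1],[0,0.1,0,0,0,0,1],[0,0,0,0,0,0,1]]
  ]
}}

```text
t: 26.5
ee_pos: [0.4827, 0.1451, 0.0307]
ee_rot: [0.485, 0.515, -0.484, 0.515]
force: [-2.4, 0.4, 1.5]
grip_width: 0.0003
```

Request:
{"name": "servo_tool", "arguments": {
  "deltas": [
    [[0,0.1,0,0,0,0,1],[0,0.1,0,0,0,0,1],[0,0,0,0,0,0,1]]
  ]
}}

```text
t: 26.88
ee_pos: [0.4836, 0.1451, 0.0307]
ee_rot: [0.484, 0.516, -0.485, 0.514]
force: [-7.6, -0.5, 5.8]
grip_width: 0.0002
```

Request:
{"name": "servo_tool", "arguments": {
  "deltas": [
    [[0,0.05,0,0,0,0,1],[0,0.05,0,0,0,0,1]]
  ]
}}

```text
t: 27.12
ee_pos: [0.4836, 0.1451, 0.0307]
ee_rot: [0.483, 0.516, -0.486, 0.514]
force: [-12.4, -1.8, 9.3]
grip_width: 0.0006
```

Request:
{"name": "servo_tool", "arguments": {
  "deltas": [
    [[0,-0.6,0,0,0,0,1],[-1,-1.2,0,0,0,0,1],[-5.5,0,0,0,0,0,1],[0,4.3,4.4,0,0,0,-0.3],[0,4.3,4.4,0,0,0,-0.3],[0,0.3,0.2,0,0,0,-0.3],[3.2,0,0,0,0,0,-0.3],[3.3,0,0,0,0,0,-0.3]]
  ]
}}

```text
t: 28.12
ee_pos: [0.5615, 0.0603, 0.0307]
ee_rot: [0.485, 0.515, -0.484, 0.515]
force: [-0.1, 0.6, -0.1]
grip_width: 0.0481
```

Request:
{"name": "servo_tool", "arguments": {
  "deltas": [
    [[0,0,-0.4,0,0,0,-0.3],[0,0,-0.2,0,0,0,-0.3],[0,0,-0.2,0,0,0,-0.3],[0,0,0,0,0,0,-0.3]]
  ]
}}

```text
t: 28.62
ee_pos: [0.5618, 0.068, 0.0317]
ee_rot: [0.485, 0.515, -0.484, 0.516]
force: [0.0, 0.1, 0.6]
grip_width: 0.0574
```

```bash
python3 -c "
from h import *
look((97,-30),0);print(state()['ee_pos'])"
```

```text
t 28.62 tcp tray [ 17.9 -34. ] z 31.7 toolz yaw-(tray+180) 0.02 F tray [ 0.1 -0.   0.6] w 57.4
box tray [ 97.2 -32.6] yaw 0.6 cost 45.23 [240, 492]
[0.56163411 0.06776689 0.03124222]
```

Contact is expected at world y of about 0.079, about 11 mm away.

Request:
{"name": "servo_tool", "arguments": {
  "deltas": [
    [[0,0,-0.3,0,0,0,-0.3],[0,0,-0.3,0,0,0,-0.3],[0,0,-0.15,0,0,0,-0.3],[0,0,-0.15,0,0,0,-0.3],[0,0,-0.1,0,0,0,-0.3],[0,0,-0.1,0,0,0,-0.3],[0,0,-0.1,0,0,0,-0.3]]
  ]
}}

```text
t: 29.6
ee_pos: [0.5609, 0.0792, 0.0308]
ee_rot: [0.484, 0.515, -0.485, 0.515]
force: [0.6, -7.9, -0.6]
grip_width: 0.0573
```

Request:
{"name": "servo_tool", "arguments": {
  "deltas": [
    [[0,0,-0.05,0,0,0,-0.3],[0,0,-0.05,0,0,0,-0.3]]
  ]
}}

```text
t: 29.85
ee_pos: [0.5609, 0.0793, 0.0308]
ee_rot: [0.484, 0.514, -0.485, 0.516]
force: [-1.0, -11.5, 0.3]
grip_width: 0.0573
```

Request:
{"name": "servo_tool", "arguments": {
  "deltas": [
    [[0,0,0.6,0,0,0,-0.3],[0,0,1.5,0,0,0,-0.3],[-6,0,0,0,0,0,-0.3],[-6,0,0,0,0,0,-0.3],[-6,0,0,0,0,0,-0.3],[0,-3.5,4.5,0,0,0,-0.3],[0,-3.5,4.5,0,0,0,-0.3],[0,-3.5,4.5,0,0,0,-0.3]]
  ]
}}

```text
t: 30.85
ee_pos: [0.4641, -0.083, 0.2109]
ee_rot: [0.485, 0.515, -0.484, 0.515]
force: [-0.1, -1.3, 0.6]
grip_width: 0.0573
```

Request:
{"name": "servo_tool", "arguments": {
  "deltas": [
    [[0,-3.5,4.5,0,0,0,-0.3],[0,-3.5,4.5,0,0,0,-0.3],[0,-3.5,4.5,0,0,0,-0.3],[0,-1,4.5,0,0,0,-0.3],[0,-1,4.5,0,0,0,-0.3],[0,0,0,0,0,0,-0.3]]
  ]
}}

```text
t: 31.6
ee_pos: [0.3533, -0.3162, 0.2104]
ee_rot: [0.486, 0.514, -0.486, 0.514]
force: [0.0, 0.6, -0.4]
grip_width: 0.0569
```

```bash
python3 - <<'E'
from h import *
r,ps,ms=look((97,-30),0,'10')
for i in(0,1):
    q,f=fit(ps[i:i+1],ms[i:i+1],list(r),.11,.11,.01,.06,True);print(i,w2t(*q[:2]),np.degrees(q[2]-A),f)
a=[cv2.resize(p['color'][y:y+100,x:x+66],None,fx=6,fy=6,interpolation=cv2.INTER_CUBIC) for p,x,y in zip(ps,(175,190),(160,150))]
cv2.imwrite('pics/c10.png',np.hstack(a)[:,:,::-1])
E
```

```text
t 31.6 tcp tray [-352.8  197.6] z 210.4 toolz yaw-(tray+180) 359.77 F tray [ 0.6 -0.1 -0.4] w 56.9
box tray [ 96.2 -31.8] yaw -0.5 cost 28.856 [1285, 185]
0 [ 96.02838959 -31.17755689] -0.03387624020278567 5.33625
1 [ 97.12932557 -32.95854591] 0.4604298289176634 20.6975
```

View pics/c10.png

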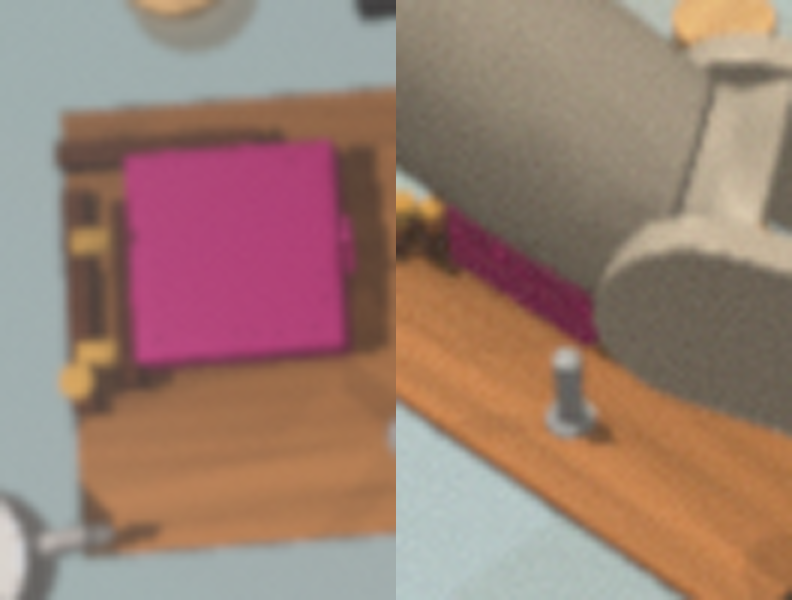

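```bash
python3 -c "
from h import *
hand_in()"
```

```text
the job is handed in; nothing more can be done
```

The box is parked in the berth with its tab facing the open mouth, and I handed the job in at about 31.6 s of the 67 s allowed.

**What I did:**
- **Swing:** I pushed the box onto the post and swung it about a quarter turn round it.
- **Into the berth:** I slid it in with the open fingers either side of the tab and pressed it onto the rail. I then pushed until I felt the stop: the force rose from about 4 N to 33 N with no further travel.
- **Final presses:** I pressed once more against the rail at about 12 N and against the stop at about 12 N. The stop contact came at the same place both times, within about 0.1 mm.

**Last checks:**
- **Pose:** The last top view put the box at tray (96, -31) mm, with yaw within about 0.5°. The parked y is -30 mm. The tab faces the mouth.
- **Side view:** The arm mostly hid the box in the last side view. That fit, at (97, -33) mm and yaw +0.5°, is only a rough cross-check.
- **Rail contact:** My tray estimate is good to a few millimetres, so the rail contact rests on the felt force and the top view.
- **First press on the rail:** It met resistance about 1.7 mm short, because the box was then still turned by about 2°. The later presses corrected this.

**Firmer than planned:** The first touch on the post reached about 36 N and the stop press 33 N, both under the limits. During the swing I read up to about 25 N.

**Everything else on the table:** I did not touch or deliberately approach anything else, and what the later pictures showed looked undisturbed. I did not measure each item again.

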